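# Hang the glue kettle and set the swing arm's pivot screw

### The job

Hang the glue kettle by its handle on the hook of the swing arm. With the kettle hanging there, set the arm's pivot: turn the thumbscrew on top of the post clockwise until it seats, then back it off a quarter turn and finish still gripping the screw at that setting, so that I can lock it with the grub screw. Leave the other things on the bench where they are.

Things in the scene. Friction and masses are not known exactly. Their poses are not given: they have to be found in the camera images.
- kettle: Small round aluminium glue kettle, open at the top, 80 mm tall without its handle, 97 mm over the rim, about 0.3 kg, standing on the bench. Origin: centre of its underside, z up. A stiff round steel handle (it does not swing) arches over the mouth in the kettle's y-z plane, 62 mm clear height between rim and top bar, 90 mm clear width. The other pot on the bench has no handle.
- kettle_grip (a point): Middle of the top bar of the kettle's handle, on the bar's axis, 146 mm above the kettle's underside; axes as the kettle's. The bar is 8 mm thick, runs along y and is nearly level over its middle 64 mm (3.5 mm lower at 32 mm from the middle); its legs stand at y = +-49 mm.
- swing_arm: Dark steel boom, a 14 mm wide bar that reaches level from the top of a 25 mm post screwed to the bench; origin on the post's axis at bench height, x axis out along the boom to the hook. It can swing about the post, but stiffly (1.5 Nm of friction), and stays where it is left.
- hook_seat (a point): Middle of the hook's trough, on top of its rod, 234 mm above the bench, 178 mm out from the post's axis; x along the rod, away from the post. The hook: a level steel rod 8 mm thick from the boom's end (28 mm before this point), turned up at its far end (30 to 38 mm beyond this point) to a tip 18 mm above the trough. The handle's bar must lie across the rod.
- paddle (a point): Centre of the paddle head of the steel thumbscrew that stands upright on top of the post and turns about the post's vertical axis. The paddle is flat and upright: 34 mm long (along x), 9 mm thick (along y), 28 mm high, from 262 to 290 mm above the bench, its centre on the axis at 276 mm; under it a 22 mm round flange, top 254 mm above the bench. Turning does not noticeably change its height.
- thumbscrew (a joint): Turn of the thumbscrew in rad: 0 is fully screwed in (seated, a firm stop), and it grows as the screw is backed off (anticlockwise seen from above). It starts between 1.0 and 2.8 rad out, turns with light friction (about 0.05 Nm) and stays where it is left.
- chisel: Bystander: chisel 250 mm long lying on the old board.
- hammer: Bystander: hammer lying on the bench left of the robot's middle.
- screwdriver: Bystander: screwdriver lying far out on the bench.
- wax_tin: Bystander: flat steel tin, 80 mm across and 34 mm high.
- jar: Bystander: glass jar with a cap, 66 mm across and 85 mm high.
- tin_pot: Bystander: aluminium pot without a handle, 84 mm across and 78 mm high.
- glue_bottle: Bystander: white glue bottle, 60 mm across and 170 mm high, far left.
- caul: Bystander: wooden block 120 x 45 x 32 mm.
There are look-alikes about, which are no part of the job. What is shaped like the kettle but green is not meant.

How it is judged:
By the outcome, as a careful person would: the job done as asked, in the order asked, and still so for the second after the job is handed in, while the arm keeps its last pose, push and grip.
It also fails if it takes over 69 s, if anything falls off the work surface, if the arm or the gripper's body presses on something with over 40 N, if the wrist force passes 120 N, or if a joint passes its speed limit or range.

### The arm

A 6-joint arm with a two-finger parallel gripper is mounted at the origin on the work surface. World frame = base frame: x ahead of the robot, y to its left, z up, the work surface at z = 0. Lengths are in mm, angles in rad, forces in N, time in s.
With the tool pointing down it reaches from about 350 to 875 mm from the base axis. Payload 4.2 kg.
Tool frame: the origin (TCP) lies midway between the tips of the shut fingers; the grasp point (between the pads) lies 19 mm behind it; z points along the fingers, y is the line along which they close (so a half turn about z gives the same grasp; the last joint's range is limited). The gripper opens to 85 mm and grips with 20 to 120 N. Pads are 22 mm wide; open, the fingers measure 114 mm over their backs; the gripper's body (76 mm by 85 mm) begins 54 mm behind the grasp point. The pads swing forward as they close: fully open they stand 13 mm farther back than shut.
Start: joints at [-0.925, 0.385, 0.008, 0, -1.194, -0.259], TCP at [235.78, -578.798, 231.312] pointing down, gripper open.
Joint ranges: [-3.14, 3.14], [-1.21, 2.06], [-1.07, 1.41], [-3.16, 2.05], [-2.99, -0.16], [-3.1, 3.1]. Speed limits (rad/s): [2.79, 2.79, 3.14, 3.14, 3.14, 3.14].

### API

Orientations are given as a unit quaternion [x, y, z, w].
In Python, from bench import * gives the robot as it stands.
- The arm moves only by the tool drive_tool, never from a script. Its argument "plan" is a list that holds one entry, the list of rows, each a list of 5 numbers: the closure, from -1 (fully open) to 1 (shut), then the shift along the world's x, y, z in mm, then the turn about the world's z in degrees. A call has 1 to 20 rows; each row shifts and turns the commanded pose from where the row before left it; what a row does not reach is not made up. A row lasts 1/12 s, in which the tool goes at most 41.7 mm and 7.16 degrees, less where a joint would pass 70% of its speed; a pose out of reach is approached as far as the arm can. A call is refused whole if a number of a shift passes 41.7 or a number of a turn 7.16, either way. A call with a gripper value outside its range is refused whole. The fingers move at their own pace and stop on an object; the grip force is fixed at half the most. Time passes only in rows, so rows that do not move let the fingers close. It gives the time, the measured TCP pose, the force, the opening and the grip force at its end, in the units of the state.
- read_state(): the state, without advancing time (a new reading comes with each control period).
- get_image(name): name is "side" or "top"; returns (picture, depth): 420x560x3 uint8, red, green, blue; 420x560 float32, mm along the optical axis (not along the pixel's ray), 0 where there is no reading.
- camera_model(name): a dict with "fx", "fy", "cx", "cy" (pixels), "R" (3x3) and "t" (3): a world point X has camera coordinates R X + t. Camera axes: x right, y down, z forward; pixel columns grow to the right and rows downward; lengths in mm; the calibration is good to about 2 mm. A picture is of the moment at which its call begins. camera_model takes no time and is no camera call.
- job_done(): hands the job in; it is judged then, once.
The state is a dict: "clock": time; "joints": joint angles; "joint_vel": joint speeds; "joint_efforts": joint torques, N m; "position": TCP position; "ee_rot": TCP orientation; "contact_force": force on the tool from outside, world axes, zero at the start; "wrist_torque": the same for the moment, N m; "gripper_width": finger opening in mm; "grasp_force": force on a finger pad.
Only numpy, scipy, OpenCV 4.12 (cv2) and the standard library are available. Lean on these libraries where they do the work, as an engineer would, in place of code of your own. Each camera call takes 0.05 s, during which the arm holds its last target. There are 200 camera calls.

## Working session

There is one attempt and no reset: what is moved stays moved. The work goes in short steps, Python scripts to look and compute and a tool call to move; the robot and the scene stay as the last step left them, time stands still between calls to the robot, and variables do not carry over. Pictures are saved under pics/ and viewed, at most 10 in all, crops included, and the job is handed in when it is done.

Besides the shell and the picture viewer there is one more tool, called after "Call:" by a JSON object that holds its "api" and its "payload", one argument or row to a line. drive_tool: Moves the arm, as the interface text tells. Its arguments: {"type":"object","properties":{"plan":{"type":"array"}},"required":["plan"]}

```bash
ls; mkdir -p pics; cat > h.py <<'E'
from bench import *
import numpy as np, cv2
def save(n,f,crop=None,s=1):
    p,d=get_image(n); np.savez('pics/'+f+'.npz',p=p,d=d)
    q=p[:,:,::-1]
    if crop: a,b,c,e=crop; q=q[b:e,a:c]
    if s!=1:q=cv2.resize(q,None,fx=s,fy=s,interpolation=cv2.INTER_CUBIC)
    cv2.imwrite('pics/'+f+'.png',q); return p,d
def ray(n,u,v):
    m=camera_model(n);R=np.array(m['R']);t=np.array(m['t'])
    return -R.T@t, R.T@np.array([(u-m['cx'])/m['fx'],(v-m['cy'])/m['fy'],1])
def onz(n,u,v,z):
    o,r=ray(n,u,v); return o+r*(z-o[2])/r[2]
def ondep(n,u,v,d):
    o,r=ray(n,u,v); return o+r*d
def tri(n1,p1,n2,p2):
    o1,r1=ray(n1,*p1);o2,r2=ray(n2,*p2)
    s=np.linalg.lstsq(np.c_[r1,-r2],o2-o1,rcond=None)[0]
    a=o1+s[0]*r1;b=o2+s[1]*r2; return (a+b)/2,np.linalg.norm(a-b)
def proj(n,X):
    m=camera_model(n);c=np.array(m['R'])@X+np.array(m['t']);return c[0]/c[2]*m['fx']+m['cx'],c[1]/c[2]*m['fy']+m['cy']
E
python3 - <<'E'
from h import *
for n in ('top','side'):
    save(n,n+'0'); print(n,ray(n,280,210),camera_model(n)['fx'])
print(read_state())
E
```

```text
pics
top (array([ 337.28317678,  -43.60778087, 1431.27044673]), array([ 0.11850788,  0.01169574, -0.99289365])) 465.4294750742647
side (array([312.11075679, 943.49518694, 806.6239544 ]), array([ 0.16194539, -0.82023728, -0.54913039])) 400.5583213189874
{'clock': 0.1, 'joints': array([-9.25432712e-01,  3.85496208e-01,  6.75986376e-03, -4.23973947e-04,
       -1.19399016e+00, -2.58605027e-01]), 'joint_vel': array([ 2.65447617e-05, -2.80908271e-03,  3.62735709e-03,  4.58407398e-04,
       -5.15848504e-04,  1.39523237e-03]), 'joint_efforts': array([-6.75701122e-04, -3.93318629e+01,  1.88929403e+01,  4.19789359e+00,
       -2.58636719e-03, -6.60627073e-07]), 'position': array([ 235.56444762, -578.34911716,  230.32158433]), 'ee_rot': array([-1.92099463e-01,  9.81374967e-01,  9.54232463e-04, -2.44249884e-04]), 'contact_force': array([ 0.10967642,  0.10410784, -0.35347422]), 'wrist_torque': array([-0.02121162,  0.00967508,  0.03008601]), 'grasp_force': 0.0, 'gripper_width': 85.1955069770997}
```

View pics/top0.png

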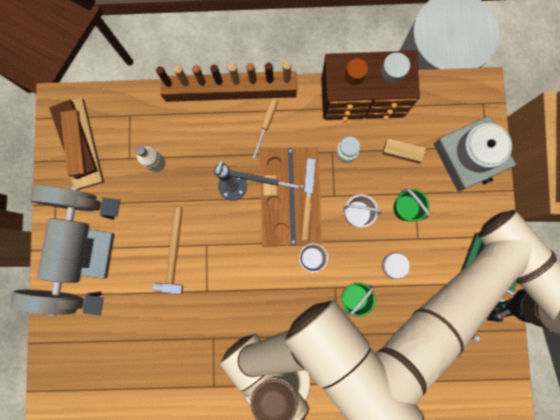

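View pics/side0.png

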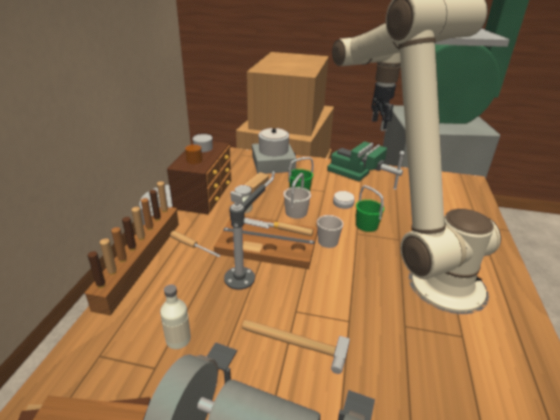

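Kettle candidates in the top view are the aluminium pot at (361,210) with a handle bar, the green ones at (411,205) and (357,299), and a handle-less pot at (313,257). The aluminium pot with the bar fits. The swing arm's post is at about (232,185), with its hook end near (300,186). I'll confirm this in crops.

```bash
python3 - <<'E'
import cv2
a=cv2.imread('pics/top0.png')[140:280,200:400];cv2.imwrite('pics/t0c.png',cv2.resize(a,None,fx=4,fy=4,interpolation=cv2.INTER_CUBIC))
a=cv2.imread('pics/side0.png')[160:300,210:410];cv2.imwrite('pics/s0c.png',cv2.resize(a,None,fx=4,fy=4,interpolation=cv2.INTER_CUBIC))
E
```

```text
(no output)
```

View pics/t0c.png

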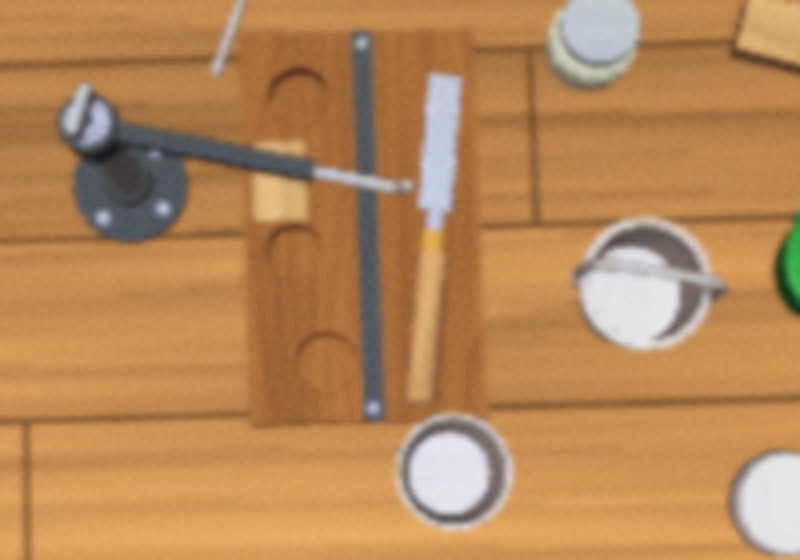

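View pics/s0c.png

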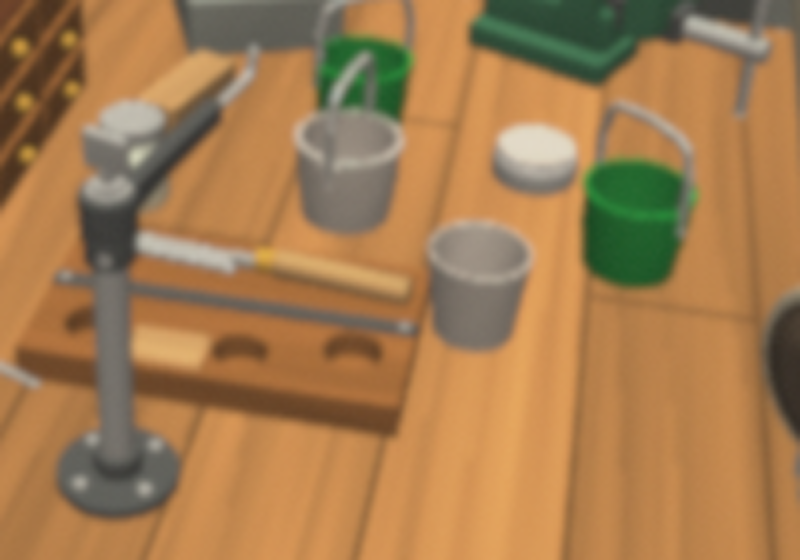

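The crops confirm it. The kettle is the grey pot with the bar, top crop (645,285) and side crop (350,150). The handle-less pot is the tin_pot. The boom runs from the post, top crop (88,120), to the hook tip at (405,185), and the paddle is at top crop (83,108). Next I'll measure these.

```bash
python3 - <<'E'
from h import *
np.set_printoptions(precision=1,suppress=True)
T=lambda x,y:(x/4+200-.4,y/4+140-.4)
S=lambda x,y:(x/4+210-.4,y/4+160-.4)
print('rim top@80',onz('top',*T(647,284),80),'side@80',onz('side',*S(350,137),80),tri('top',T(647,284),'side',S(350,137)))
print('legs@82', onz('top',*T(579,273),82),onz('top',*T(718,288),82))
print('bar ends@145',onz('top',*T(605,264),145),onz('top',*T(690,276),145), 'mid',onz('top',*T(648,270),146))
print('base post',onz('top',*T(130,188),5),onz('side',*S(118,470),5))
print('hook start/end',onz('top',*T(315,173),230),onz('top',*T(395,187),230))
print('tip',onz('top',*T(405,185),252),tri('top',T(405,185),'side',S(252,48)))
print('hookstart tri',tri('top',T(315,173),'side',S(220,100)))
print('hookbend tri',tri('top',T(398,187),'side',S(247,74)))
print('paddle ends@290',onz('top',*T(86,88),290),onz('top',*T(77,128),290),'c',onz('top',*T(82,107),290))
print('paddle tri',tri('top',T(82,107),'side',S(107,138)))
print('flange',onz('top',*T(89,122),254), onz('side',*S(108,188),254))
d=np.load('pics/top0.npz')['d'];ds=np.load('pics/side0.npz')['d']
p=np.load('pics/top0.npz')['p']
def cloud(n,d,box):
    a,b,c,e=box;out=[]
    for v in range(b,e):
        for u in range(a,c):
            if d[v,u]>0: out.append(np.r_[ondep(n,u,v,d[v,u]),u,v])
    return np.array(out)
for nm,n,dd,bx,z0,z1 in(('bar','top',d,(340,195,385,230),125,165),('paddle','top',d,(212,158,235,182),262,310),('hook','top',d,(276,178,310,195),215,270),('boom','top',d,(228,165,280,190),215,270),
   ('barS','side',ds,(280,168,310,210),125,165),('paddleS','side',ds,(225,185,250,215),258,310),('hookS','side',ds,(260,165,276,190),215,270)):
    c=cloud(n,dd,bx);c=c[(c[:,2]>z0)&(c[:,2]<z1)]
    if len(c)==0: print(nm,0);continue
    m=np.median(c[:,:3],0);U=np.linalg.svd(c[:,:2]-c[:,:2].mean(0),full_matrices=False)[2][0]
    print(nm,len(c),m,c[:,:3].min(0),c[:,:3].max(0),'dir',np.degrees(np.arctan2(U[1],U[0])))
E
```

```text
rim top@80 [ 489.3 -264.6   80. ] side@80 [ 489.7 -258.3   80. ] (array([ 490.2, -265.2,   75.8]), np.float64(0.9609770139201257))
legs@82 [ 498.7 -215.3   82. ] [ 484.5 -315.5   82. ]
bar ends@145 [ 496.9 -225.6  145. ] [ 486.6 -283.9  145. ] mid [ 491.6 -255.   146. ]
base post [585.5 120.    5. ] [588.9 120.2   5. ]
hook start/end [552.3 -27.3 230. ] [541.3 -79.3 230. ]
tip [538.7 -85.  252. ] (array([540.1, -85. , 250.1]), np.float64(2.05680877048984))
hookstart tri (array([551.2, -27.4, 236.2]), np.float64(0.12844507880993442))
hookbend tri (array([542.5, -81.1, 229.8]), np.float64(2.36339308218781))
paddle ends@290 [600.3 113.7 290. ] [575.  119.8 290. ] c [588.3 116.4 290. ]
paddle tri (array([589.3, 117.3, 283.1]), np.float64(1.040726455558824))
flange [586.2 117.1 254. ] [585.1 130.1 254. ]
bar 102 [ 490.9 -262.2  147.2] [ 478.1 -311.4  127. ] [ 502.7 -216.7  155.6] dir 78.70480380033503
paddle 70 [586.4 116.8 288.1] [571.8 109.8 263.9] [602.3 125.  298.4] dir 162.0646005111032
hook 96 [547.8 -52.3 235.1] [535.6 -90.7 227.3] [561.6 -21.2 255.6] dir 76.32778619659409Traceback (most recent call last):
  File "<stdin>", line 26, in <module>
  File "<stdin>", line 22, in cloud
  File "h.py", line 15, in ondep
    o,r=ray(n,u,v); return o+r*d
        ~~~^^^^^^^
  File "h.py", line 10, in ray
    m=camera_model(n);R=np.array(m['R']);t=np.array(m['t'])
ValueError: time passes only in moves, steps and waits
```

```bash
sed -i 's/^def ray/import functools\ncamera_model=functools.lru_cache(camera_model)\ndef ray/' h.py; cat >> h.py <<'E'
np.set_printoptions(precision=1,suppress=True)
def cloud(n,d,box,z0,z1,nm=''):
    a,b,c,e=box
    v,u=np.mgrid[b:e,a:c]; v,u=v.ravel(),u.ravel(); k=d[v,u]>0; v,u=v[k],u[k]
    m=camera_model(n);R=np.array(m['R']);t=np.array(m['t']);z=d[v,u]
    X=(np.c_[(u-m['cx'])/m['fx']*z,(v-m['cy'])/m['fy']*z,z]-t)@R
    k=(X[:,2]>z0)&(X[:,2]<z1);X=X[k]
    if len(X)<3: print(nm,'none');return X
    D=np.linalg.svd(X[:,:2]-X[:,:2].mean(0),full_matrices=False)[2][0]
    print(nm,len(X),np.median(X,0),X.min(0),X.max(0),'dir',np.degrees(np.arctan2(D[1],D[0])))
    return X
E
python3 - <<'E'
from h import *
d=np.load('pics/top0.npz')['d'];s=np.load('pics/side0.npz')['d']
cloud('top',d,(228,165,280,190),215,270,'boom')
cloud('top',d,(340,195,385,230),138,165,'bartop')
cloud('side',s,(280,168,310,210),138,165,'barS')
cloud('side',s,(225,185,250,215),264,310,'paddleS')
cloud('side',s,(264,165,276,190),222,270,'hookS')
cloud('top',d,(395,190,435,225),100,165,'greenbar')
E
```

```text
boom 326 [568.2  39.7 239.2] [547.1 -29.1 220.3] [597.9 105.7 250.7] dir 76.49535002371573
bartop 90 [ 490.9 -263.6  147.8] [ 479.6 -306.2  140. ] [ 501.8 -221.1  155.6] dir -101.3043712864899
barS 33 [ 491.7 -249.6  145.5] [ 480.6 -294.1  138.5] [ 500.4 -221.9  150.4] dir 77.45033371826116
paddleS 121 [585.9 122.7 278.9] [571.3 111.6 264.1] [603.4 130.8 291.5] dir 164.52329599575518
hookS 57 [543.9 -63.  233.3] [536.5 -87.8 224.8] [551.8 -11.6 252. ] dir 81.03857856283322
greenbar 117 [ 500.4 -416.4  145.1] [ 459.6 -447.   100.5] [ 542.8 -383.6  155. ] dir -144.5737190331777
```

Measured positions agree in both views:
- **Kettle grip:** (491, -264, 146.5), with the bar at about 79°.
- **Hook seat:** about (546.5, -54.5, 234), with the boom at -103.5°.
- **Paddle:** (587, 118, 276).

I'll grip the bar 21 mm off its middle so the fingers clear the hook rod.

Call:
{"api": "drive_tool", "payload": {
  "plan": [
    [[-1,21.6,27.9,0,4.7],[-1,21.6,27.9,0,4.7],[-1,21.6,27.9,0,4.7],[-1,21.6,27.9,0,4.7],[-1,21.6,27.9,0,4.7],[-1,21.6,27.9,0,4.7],[-1,21.6,27.9,0,4.7],[-1,21.6,27.9,0,4.7],[-1,21.6,27.9,0,4.7],[-1,21.6,27.9,0,4.7],[-1,21.6,27.9,0,4.7],[-1,21.6,27.9,0,4.7],[-1,0,0,0,0],[-1,0,0,0,0]]
  ]
}}

```text
clock: 1.27
position: [495.7, -242.4, 230.7]
ee_rot: [-0.634, 0.773, 0.001, -0.0]
contact_force: [0.2, 0.4, -0.2]
gripper_width: 85.2
grasp_force: 0.0
```

Call:
{"api": "drive_tool", "payload": {
  "plan": [
    [[-1,-0.7,-1,-25,0],[-1,0,0,-25,0],[-1,0,0,-25,0],[-1,0,0,-19,0],[-1,0,0,-10,0],[-1,0,0,0,0],[1,0,0,0,0],[1,0,0,0,0],[1,0,0,0,0],[1,0,0,0,0],[1,0,0,0,0],[1,0,0,0,0],[1,0,0,0,0],[1,0,0,0,0],[1,0,0,0,0],[1,0,0,0,0]]
  ]
}}

```text
clock: 2.6
position: [495.0, -245.1, 127.9]
ee_rot: [-0.633, 0.774, -0.001, 0.0]
contact_force: [0.5, -0.3, 3.0]
gripper_width: 5.7
grasp_force: 58.6
```

Call:
{"api": "drive_tool", "payload": {
  "plan": [
    [[1,0,0,10,0],[1,0,0,20,0],[1,0,0,30,0],[1,0,0,30,0],[1,0,0,30,0],[1,0,0,10,0],[1,0,0,0,0],[1,0,0,0,0]]
  ]
}}

```text
clock: 3.27
position: [493.3, -244.4, 256.1]
ee_rot: [-0.633, 0.774, 0.001, -0.0]
contact_force: [0.1, -0.0, -4.2]
gripper_width: 6.0
grasp_force: 58.6
```

```bash
python3 - <<'E'
from h import *
p,d=get_image('top');q,s=get_image('side')
im=np.hstack([cv2.resize(a[:,:,::-1],None,fx=2.6,fy=2.6,interpolation=cv2.INTER_CUBIC) for a in (p[130:270,270:420],q[100:240,230:380])])
cv2.imwrite('pics/lift.png',im)
print(read_state())
E
```

```text
{'clock': 3.3667, 'joints': array([-0.2,  0.2, -0.1, -0. , -1.2, -0. ]), 'joint_vel': array([-0.,  0.,  0.,  0.,  0.,  0.]), 'joint_efforts': array([  0. , -34.2,  20.3,   4.7,   0. ,   0. ]), 'position': array([ 492.8, -244.4,  254.6]), 'ee_rot': array([-0.6,  0.8,  0. , -0. ]), 'contact_force': array([ 0.5,  0.6, -3.2]), 'wrist_torque': array([0., 0., 0.]), 'grasp_force': 58.613589126616716, 'gripper_width': 5.393446692263773}
```

View pics/lift.png

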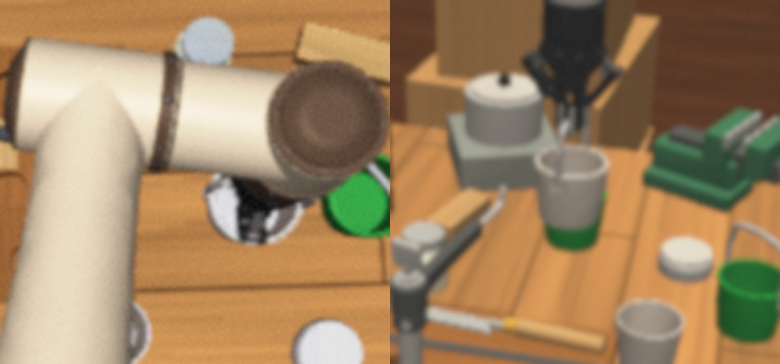

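The lift picture shows the kettle hanging level in the fingers (side half, about (570,190)) and clear of the bench. Next I'll turn it and go to a point beyond the hook tip.

Call:
{"api": "drive_tool", "payload": {
  "plan": [
    [[1,0,6,0,3],[1,0.6,6,0,6],[1,0.6,6,0,6.5],[1,0.6,6,0,6.5],[1,0.6,6,0,6.5],[1,0.6,6,0,6.5],[1,0.6,6,0,6.5],[1,0.6,6,0,6.5],[1,0.6,6,0,6.5],[1,0.6,6,0,6.5],[1,0.6,6,0,6.5],[1,0.6,6,0,6.5],[1,0.6,6,0,6.5],[1,0.6,4,0,5],[1,0,0,0,2.2],[1,0,0,0,0],[1,0,0,0,0]]
  ]
}}

```text
clock: 4.78
position: [501.3, -162.9, 255.5]
ee_rot: [0.993, -0.12, -0.002, 0.0]
contact_force: [-0.2, 0.4, -1.6]
gripper_width: 5.9
grasp_force: 58.6
```

```bash
python3 - <<'E'
from h import *
p,d=get_image('top');q,s=get_image('side')
np.savez('pics/pre.npz',p=p,d=d,q=q,s=s)
im=np.hstack([cv2.resize(a[:,:,::-1],None,fx=2.6,fy=2.6,interpolation=cv2.INTER_CUBIC) for a in (p[130:270,270:420],q[100:240,210:360])])
cv2.imwrite('pics/pre.png',im)
st=read_state();print(st['position'],st['joints'].round(3).tolist(),st['ee_rot'].round(3).tolist())
for k in(0,1):
    pass
cloud('side',s,(265,130,330,260),190,215,'rim')
X=np.array([519.7,-166.3,208]);print(proj('side',X),proj('top',X),proj('side',X+[0,0,66]))
E
```

```text
[ 501.6 -163.1  256.2] [-0.007, 0.202, -0.188, -0.0, -1.184, 1.337] [0.993, -0.12, -0.001, 0.0]
rim 307 [ 515.7 -150.2  200.3] [ 467.5 -211.4  190. ] [ 566.2 -113.   214.7] dir 106.48712222713141
(np.float64(284.7026659808464), np.float64(172.58141482959513)) (np.float64(331.265671650176), np.float64(194.7395530514225)) (np.float64(285.3818149813906), np.float64(153.70242184355925))
```

View pics/pre.png

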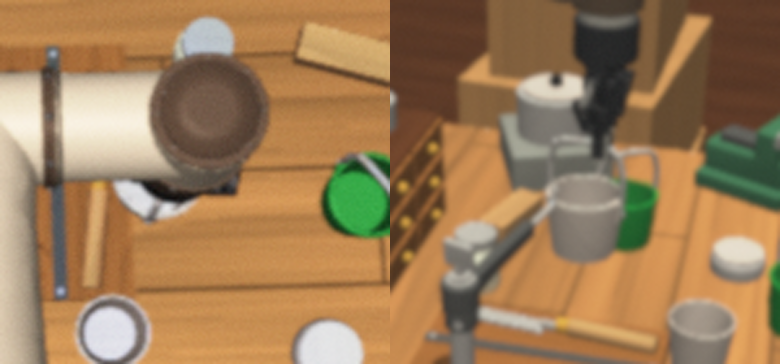

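The kettle is beyond the hook tip with its bar across the rod line (side half, bar at about (585,145)). Next I'll slide it along the rod.

Call:
{"api": "drive_tool", "payload": {
  "plan": [
    [[1,1.6,7,0,0],[1,3.2,14,0,0],[1,3.2,14,0,0],[1,3.2,14,0,0],[1,3.2,14,0,0],[1,3.2,14,0,0],[1,3.2,14,0,0],[1,3.2,14,0,0],[1,1.6,8,0,0],[1,0,0,0,0],[1,0,0,0,0]]
  ]
}}

```text
clock: 5.8
position: [527.6, -49.8, 257.2]
ee_rot: [0.993, -0.119, -0.0, 0.0]
contact_force: [0.3, 0.4, -2.7]
gripper_width: 5.5
grasp_force: 58.6
```

```bash
python3 - <<'E'
from h import *
q,s=get_image('side');p,d=get_image('top')
np.savez('pics/over.npz',p=p,d=d,q=q,s=s)
cv2.imwrite('pics/over.png',cv2.resize(q[110:220,215:325,::-1],None,fx=5.4,fy=5.4,interpolation=cv2.INTER_CUBIC))
st=read_state();print(st['position'],st['contact_force'])
E
```

```text
[527.4 -50.4 257.3] [ 0.   0.1 -1.1]
```

View pics/over.png

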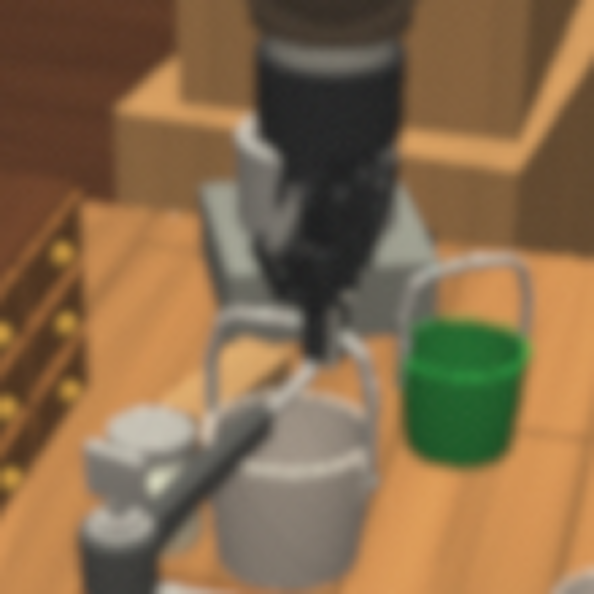

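```bash
python3 - <<'E'
from h import *
f=lambda X:[round((a-b)*5.4,0) for a,b in zip(proj('side',np.array(X,float)),(215,110))]
for n,X in (('rimc',(547.2,-54.6,209.5)),('rimc-x3',(544.2,-54.6,209.5)),('seat',(547.2,-54.6,234)),('tip',(540,-86,252)),('boomend',(553.5,-27.5,234)),('tcp',(527.5,-50.2,257)),('barmid',(547.2,-54.6,275.5))):print(n,f(X))
s=np.load('pics/over.npz')['s']
X=cloud('side',s,(250,180,290,200),196,220,'rim')
E
```

```text
rimc [np.float64(287.0), np.float64(422.0)]
rimc-x3 [np.float64(292.0), np.float64(423.0)]
seat [np.float64(287.0), np.float64(383.0)]
tip [np.float64(313.0), np.float64(329.0)]
boomend [np.float64(264.0), np.float64(406.0)]
tcp [np.float64(321.0), np.float64(354.0)]
barmid [np.float64(288.0), np.float64(315.0)]
rim 227 [534.7 -38.3 206.3] [495.  -96.9 196.2] [595.5  -0.1 218.7] dir 118.44101253440815
```

Prediction and picture agree: rim centre at (290,425), hook rod under the bar, fingers to the right of the rod at (318,345). Lowering.

Call:
{"api": "drive_tool", "payload": {
  "plan": [
    [[1,0,0,-8,0],[1,0,0,-10,0],[1,0,0,-8,0],[1,0,0,-5,0],[1,0,0,-3,0],[1,0,0,0,0],[1,0,0,0,0]]
  ]
}}

```text
clock: 6.48
position: [527.8, -50.1, 223.2]
ee_rot: [0.993, -0.12, -0.0, 0.0]
contact_force: [-0.4, -0.6, -2.0]
gripper_width: 5.5
grasp_force: 58.6
```

Call:
{"api": "drive_tool", "payload": {
  "plan": [
    [[1,0,0,-1.5,0],[1,0,0,-1,0],[1,0,0,0,0],[1,0,0,0,0]]
  ]
}}

```text
clock: 6.82
position: [527.7, -50.0, 221.0]
ee_rot: [0.993, -0.12, 0.0, -0.0]
contact_force: [0.4, 0.3, -1.9]
gripper_width: 6.0
grasp_force: 58.6
```

Call:
{"api": "drive_tool", "payload": {
  "plan": [
    [[1,0,0,-1,0],[1,0,0,-0.7,0],[1,0,0,0,0]]
  ]
}}

```text
clock: 7.07
position: [527.9, -50.0, 219.5]
ee_rot: [0.993, -0.12, 0.0, 0.0]
contact_force: [-0.7, -0.0, -1.5]
gripper_width: 5.7
grasp_force: 58.8
```

Call:
{"api": "drive_tool", "payload": {
  "plan": [
    [[1,0,0,-0.8,0],[1,0,0,0,0],[1,0,0,0,0]]
  ]
}}

```text
clock: 7.32
position: [528.0, -50.0, 219.1]
ee_rot: [0.993, -0.119, 0.001, -0.0]
contact_force: [-1.7, -0.4, 2.6]
gripper_width: 5.8
grasp_force: 59.1
```

Call:
{"api": "drive_tool", "payload": {
  "plan": [
    [[0.8,0,0,0,0],[0.7,0,0,0,0],[0.6,0,0,0,0],[0.5,0,0,0,0],[0.5,0,0,0,0],[0.5,0,0,0,0],[0.5,0,0,0,0]]
  ]
}}

```text
clock: 7.9
position: [527.7, -50.0, 218.2]
ee_rot: [0.993, -0.12, -0.0, 0.0]
contact_force: [-0.1, -0.0, 0.3]
gripper_width: 21.1
grasp_force: 0.0
```

```bash
python3 - <<'E'
from h import *
q,s=get_image('side')
cv2.imwrite('pics/open.png',cv2.resize(q[110:240,215:325,::-1],None,fx=4.5,fy=4.5,interpolation=cv2.INTER_CUBIC))
E
```

```text
(no output)
```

View pics/open.png

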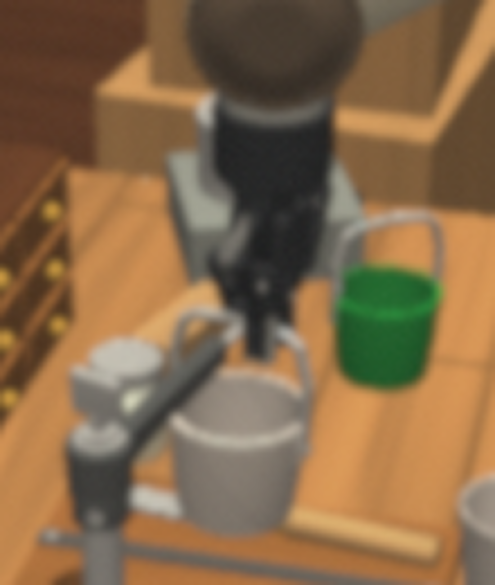

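The kettle hangs by its handle on the hook with the fingers free. Next I'll retract straight up.

Call:
{"api": "drive_tool", "payload": {
  "plan": [
    [[0.5,0,0,5,0],[0.5,0,0,10,0],[0.5,0,0,15,0],[0.5,0,0,20,0],[0.5,0,0,25,0],[0.5,0,0,25,0],[0.5,0,0,17,0],[0,2,10,0,0],[0,6,20,0,0],[0,8,20,0,0],[0,10,22,0,0],[0,10,22,0,0],[0,10,22,0,-0.7],[0,8,20,0,-0.5],[0,5,20,0,-0.5],[0,0.3,12,0,0],[0,0,0,0,0],[0,0,0,0,0]]
  ]
}}

```text
clock: 9.45
position: [586.6, 118.4, 335.3]
ee_rot: [0.991, -0.134, -0.0, 0.0]
contact_force: [-0.4, -0.9, 0.8]
gripper_width: 43.0
grasp_force: 0.0
```

```bash
python3 - <<'E'
from h import *
q,s=get_image('side')
cv2.imwrite('pics/pad.png',cv2.resize(q[100:240,205:325,::-1],None,fx=4.2,fy=4.2,interpolation=cv2.INTER_CUBIC))
X=cloud('side',s,(225,185,245,215),270,300,'pad')
st=read_state();print(st['position'],st['joints'].round(3).tolist(),st['gripper_width'],st['ee_rot'].round(3).tolist())
E
```

```text
pad 99 [587.1 122.9 281.4] [571.7 114.6 270.1] [603.9 129.6 291.2] dir 163.8685878195035
[586.6 117.8 335.5] [0.469, 0.288, 0.124, 0.0, -1.407, 0.833] 42.31742403228983 [0.991, -0.134, -0.0, 0.0]
```

View pics/pad.png

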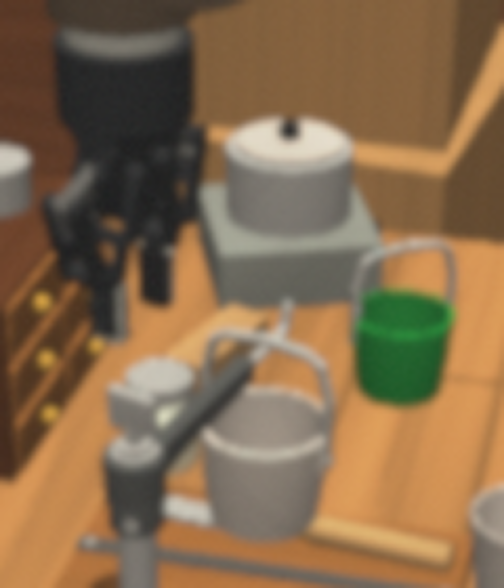

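The kettle hangs on the hook and the open fingers are above the paddle, which is at (130,405). Lowering and gripping.

Call:
{"api": "drive_tool", "payload": {
  "plan": [
    [[0,0.4,0,-15,0],[0,0,0.2,-20,-0.3],[0,0,0,-20,0],[0,0,0,-14,0],[0,0,0,-5,0],[0,0,0,0,0],[0.3,0,0,0,0],[0.5,0,0,0,0],[0.6,0,0,0,0],[0.7,0,0,0,0],[0.8,0,0,0,0],[1,0,0,0,0],[1,0,0,0,0],[1,0,0,0,0],[1,0,0,0,0]]
  ]
}}

```text
clock: 10.75
position: [587.9, 119.0, 262.4]
ee_rot: [0.991, -0.137, 0.001, -0.001]
contact_force: [-0.1, 3.5, 4.3]
gripper_width: 8.2
grasp_force: 59.6
```

```bash
cat > st.py <<'E'
from bench import *
import numpy as np
st=read_state();x,y,z,w=st['ee_rot']
print('clk',st['clock'],'pos',st['position'].round(1),'yaw',round(np.degrees(np.arctan2(1-2*x*x-2*z*z,2*(x*y-w*z)))%360,2),'F',st['contact_force'].round(1),'M',st['wrist_torque'].round(3),'j6',round(st['joints'][5],3),'w',round(st['gripper_width'],1),st['grasp_force'])
E
python3 st.py
```

```text
clk 10.75 pos [587.9 119.  262.4] yaw 254.3 F [-0.1  3.5  4.3] M [ 1.333  0.298 -0.002] j6 0.828 w 8.2 59.551349356770515
```

Call:
{"api": "drive_tool", "payload": {
  "plan": [
    [[1,0,0,0,-2],[1,0,0,0,-4],[1,0,0,0,-4],[1,0,0,0,-4],[1,0,0,0,-4],[1,0,0,0,-4],[1,0,0,0,-4],[1,0,0,0,-4],[1,0,0,0,-4],[1,0,0,0,-4],[1,0,0,0,-4],[1,0,0,0,-4],[1,0,0,0,-4],[1,0,0,0,0]]
  ]
}}

```text
clock: 11.92
position: [589.0, 120.2, 262.4]
ee_rot: [0.84, -0.543, 0.001, -0.003]
contact_force: [1.1, 7.2, 4.6]
gripper_width: 8.0
grasp_force: 59.4
```

```bash
python3 st.py
```

```text
clk 11.9167 pos [589.  120.2 262.4] yaw 204.19 F [1.1 7.2 4.6] M [ 2.019 -0.42  -0.005] j6 -0.048 w 8.0 59.404484778642654
```

Call:
{"api": "drive_tool", "payload": {
  "plan": [
    [[1,0.4,0.6,0,0],[1,0.4,0.6,0,-2],[1,0,0,0,-2],[1,0,0,0,-2],[1,0,0,0,-2],[1,0,0,0,-2],[1,0,0,0,-2],[1,0,0,0,0]]
  ]
}}

```text
clock: 12.58
position: [589.4, 120.4, 262.4]
ee_rot: [0.778, -0.628, 0.001, -0.002]
contact_force: [1.6, 5.0, 4.3]
gripper_width: 8.1
grasp_force: 59.5
```

```bash
python3 st.py
```

```text
clk 12.5833 pos [589.4 120.4 262.4] yaw 192.23 F [1.6 5.  4.3] M [ 1.321 -0.235 -0.058] j6 -0.257 w 8.1 59.45549435913563
```

Call:
{"api": "drive_tool", "payload": {
  "plan": [
    [[1,0.3,0.5,0,-2],[1,0,0,0,-2],[1,0,0,0,-2],[1,0,0,0,-2],[1,0,0,0,-2],[1,0,0,0,-2],[1,0,0,0,0]]
  ]
}}

```text
clock: 13.17
position: [589.8, 120.4, 262.4]
ee_rot: [0.709, -0.706, 0.001, -0.002]
contact_force: [2.1, 4.6, 4.1]
gripper_width: 8.0
grasp_force: 59.5
```

```bash
python3 st.py
```

```text
clk 13.1667 pos [589.8 120.4 262.4] yaw 180.26 F [2.1 4.6 4.1] M [ 1.057 -0.521 -0.01 ] j6 -0.466 w 8.0 59.46892485022545
```

Call:
{"api": "drive_tool", "payload": {
  "plan": [
    [[1,0,0,0,-2],[1,0,0,0,-2],[1,0,0,0,-2],[1,0,0,0,-2],[1,0,0,0,-2],[1,0,0,0,0]]
  ]
}}

```text
clock: 13.67
position: [590.1, 120.4, 262.4]
ee_rot: [-0.645, 0.764, -0.001, 0.002]
contact_force: [4.0, 4.2, 4.6]
gripper_width: 7.6
grasp_force: 59.5
```

```bash
python3 st.py
```

```text
clk 13.6667 pos [590.1 120.4 262.4] yaw 170.28 F [4.  4.2 4.6] M [ 1.036 -0.904 -0.052] j6 -0.64 w 7.6 59.455600529909134
```

Call:
{"api": "drive_tool", "payload": {
  "plan": [
    [[1,0.6,0.5,0,-2],[1,0,0,0,-2],[1,0,0,0,-2],[1,0,0,0,-2],[1,0,0,0,0]]
  ]
}}

```text
clock: 14.08
position: [590.4, 120.4, 262.4]
ee_rot: [-0.59, 0.808, -0.001, 0.002]
contact_force: [4.3, 2.8, 5.6]
gripper_width: 7.7
grasp_force: 59.5
```

```bash
python3 st.py
```

```text
clk 14.0833 pos [590.4 120.4 262.4] yaw 162.29 F [4.3 2.8 5.6] M [ 0.609 -0.866 -0.059] j6 -0.78 w 7.7 59.536936953663826
```

Call:
{"api": "drive_tool", "payload": {
  "plan": [
    [[1,0,0,0,-2],[1,0,0,0,-2],[1,0,0,0,-2],[1,0,0,0,-2],[1,0,0,0,0]]
  ]
}}

```text
clock: 14.5
position: [590.6, 120.3, 262.4]
ee_rot: [-0.532, 0.847, -0.001, 0.002]
contact_force: [4.3, 1.7, 5.2]
gripper_width: 8.0
grasp_force: 59.5
```

```bash
python3 st.py
```

```text
clk 14.5 pos [590.6 120.3 262.4] yaw 154.31 F [4.3 1.7 5.2] M [ 0.461 -1.264 -0.016] j6 -0.919 w 8.0 59.51503001153469
```

Call:
{"api": "drive_tool", "payload": {
  "plan": [
    [[1,0,0,0,-2],[1,0,0,0,-2],[1,0,0,0,-2],[1,0,0,0,-2],[1,0,0,0,0]]
  ]
}}

```text
clock: 14.92
position: [590.8, 120.2, 262.4]
ee_rot: [-0.472, 0.882, -0.001, 0.002]
contact_force: [5.2, 1.6, 5.6]
gripper_width: 8.0
grasp_force: 59.5
```

```bash
python3 st.py
```

```text
clk 14.9167 pos [590.8 120.2 262.4] yaw 146.32 F [5.2 1.6 5.6] M [ 0.281 -1.454 -0.052] j6 -1.059 w 8.0 59.484761506319046
```

Call:
{"api": "drive_tool", "payload": {
  "plan": [
    [[1,0.8,0.2,0,-2],[1,0,0,0,-2],[1,0,0,0,-2],[1,0,0,0,-2],[1,0,0,0,0]]
  ]
}}

```text
clock: 15.33
position: [591.1, 120.0, 262.4]
ee_rot: [-0.409, 0.912, -0.001, 0.001]
contact_force: [3.1, -0.0, 6.2]
gripper_width: 8.0
grasp_force: 59.6
```

```bash
python3 st.py
```

```text
clk 15.3333 pos [591.1 120.  262.4] yaw 138.31 F [ 3.1 -0.   6.2] M [ 0.128 -1.017 -0.018] j6 -1.198 w 8.0 59.59068842232227
```

Call:
{"api": "drive_tool", "payload": {
  "plan": [
    [[1,0,0,0,-2],[1,0,0,0,-2],[1,0,0,0,-2],[1,0,0,0,-2],[1,0,0,0,0]]
  ]
}}

```text
clock: 15.75
position: [591.2, 119.8, 262.4]
ee_rot: [-0.345, 0.939, -0.001, 0.001]
contact_force: [4.0, 0.3, 5.7]
gripper_width: 8.1
grasp_force: 59.5
```

```bash
python3 st.py
```

```text
clk 15.75 pos [591.2 119.8 262.4] yaw 130.31 F [4.  0.3 5.7] M [-0.06  -1.241 -0.061] j6 -1.337 w 8.1 59.5490737259388
```

Call:
{"api": "drive_tool", "payload": {
  "plan": [
    [[1,0,0,0,-2],[1,0,0,0,-2],[1,0,0,0,-2],[1,0,0,0,0]]
  ]
}}

```text
clock: 16.08
position: [591.3, 119.7, 262.4]
ee_rot: [-0.295, 0.956, -0.001, 0.002]
contact_force: [4.7, -0.8, 5.1]
gripper_width: 7.8
grasp_force: 59.5
```

```bash
python3 st.py
```

```text
clk 16.0833 pos [591.3 119.7 262.4] yaw 124.3 F [ 4.7 -0.8  5.1] M [-0.181 -1.336 -0.104] j6 -1.442 w 7.8 59.51939485967159
```

Call:
{"api": "drive_tool", "payload": {
  "plan": [
    [[1,0.5,0,0,-2],[1,0,0,0,-2],[1,0,0,0,0]]
  ]
}}

```text
clock: 16.33
position: [591.4, 119.5, 262.4]
ee_rot: [-0.261, 0.965, -0.001, 0.001]
contact_force: [4.7, 0.1, 7.3]
gripper_width: 8.0
grasp_force: 59.6
```

```bash
python3 st.py
```

```text
clk 16.3333 pos [591.4 119.5 262.4] yaw 120.3 F [4.7 0.1 7.3] M [-0.172 -1.062 -0.017] j6 -1.512 w 8.0 59.60576981306076
```

Call:
{"api": "drive_tool", "payload": {
  "plan": [
    [[1,0,0,0,-2],[1,0,0,0,-2],[1,0,0,0,0]]
  ]
}}

```text
clock: 16.58
position: [591.5, 119.4, 262.4]
ee_rot: [-0.227, 0.974, -0.001, 0.001]
contact_force: [3.4, -0.9, 6.3]
gripper_width: 7.7
grasp_force: 59.6
```

```bash
python3 st.py
```

```text
clk 16.5833 pos [591.5 119.4 262.4] yaw 116.29 F [ 3.4 -0.9  6.3] M [-0.319 -1.114 -0.077] j6 -1.581 w 7.7 59.585846811532974
```

Call:
{"api": "drive_tool", "payload": {
  "plan": [
    [[1,0,0,0,-2],[1,0,0,0,-2],[1,0,0,0,0]]
  ]
}}

```text
clock: 16.83
position: [591.5, 119.3, 262.4]
ee_rot: [-0.193, 0.981, -0.001, 0.001]
contact_force: [4.6, -1.3, 4.5]
gripper_width: 8.1
grasp_force: 59.6
```

```bash
python3 st.py
```

```text
clk 16.8333 pos [591.5 119.3 262.4] yaw 112.29 F [ 4.6 -1.3  4.5] M [-0.364 -1.241 -0.094] j6 -1.651 w 8.1 59.57118943333626
```

Call:
{"api": "drive_tool", "payload": {
  "plan": [
    [[1,0,0,0,-2],[1,0,0,0,-2],[1,0,0,0,0]]
  ]
}}

```text
clock: 17.08
position: [591.6, 119.2, 262.4]
ee_rot: [-0.159, 0.987, -0.001, 0.001]
contact_force: [4.3, -1.5, 5.0]
gripper_width: 7.9
grasp_force: 59.6
```

```bash
python3 st.py
```

```text
clk 17.0833 pos [591.6 119.2 262.4] yaw 108.29 F [ 4.3 -1.5  5. ] M [-0.448 -1.238 -0.086] j6 -1.721 w 7.9 59.55756179988384
```

Call:
{"api": "drive_tool", "payload": {
  "plan": [
    [[1,0,0,0,-2],[1,0,0,0,-2],[1,0,0,0,0]]
  ]
}}

```text
clock: 17.33
position: [591.6, 119.1, 262.4]
ee_rot: [-0.124, 0.992, -0.001, 0.001]
contact_force: [4.3, -2.2, 4.8]
gripper_width: 8.0
grasp_force: 59.5
```

```bash
python3 st.py
```

```text
clk 17.3333 pos [591.6 119.1 262.4] yaw 104.28 F [ 4.3 -2.2  4.8] M [-0.593 -1.282  0.031] j6 -1.791 w 8.0 59.54583674669266
```

Call:
{"api": "drive_tool", "payload": {
  "plan": [
    [[1,0,0,0,-2],[1,0,0,0,-2],[1,0,0,0,0]]
  ]
}}

```text
clock: 17.58
position: [591.6, 118.9, 262.4]
ee_rot: [-0.09, 0.996, -0.001, 0.001]
contact_force: [5.2, -3.1, 5.5]
gripper_width: 8.1
grasp_force: 59.5
```

```bash
python3 st.py; python3 - <<'E'
from h import *
s=get_image('side')[1]
cloud('side',s,(257,163,276,190),224,240,'hook/boom now')
s0=np.load('pics/side0.npz')['s' if 0 else 'd']
cloud('side',s0,(257,163,276,190),224,240,'start')
E
```

```text
clk 17.5833 pos [591.6 118.9 262.4] yaw 100.28 F [ 5.2 -3.1  5.5] M [-0.621 -1.3   -0.035] j6 -1.861 w 8.1 59.536202028393745
hook/boom now 113 [551.2 -47.8 236.6] [525.2 -87.1 225.3] [582.2   4.6 239.9] dir 82.6354959537771
start 76 [549.4 -25.  234.9] [536.5 -85.7 224.8] [565.7   6.5 239.9] dir 76.71610271544174
```

Call:
{"api": "drive_tool", "payload": {
  "plan": [
    [[1,0,-0.4,0,-2],[1,0,0,0,-2],[1,0,0,0,0]]
  ]
}}

```text
clock: 17.88
position: [591.7, 118.8, 262.4]
ee_rot: [-0.056, 0.998, -0.001, 0.001]
contact_force: [5.2, -2.2, 5.3]
gripper_width: 7.8
grasp_force: 59.6
```

```bash
python3 st.py
```

```text
clk 17.8833 pos [591.7 118.8 262.4] yaw 96.37 F [ 5.2 -2.2  5.3] M [-0.477 -1.293  0.292] j6 -1.929 w 7.8 59.569722041487694
```

Call:
{"api": "drive_tool", "payload": {
  "plan": [
    [[1,0,0,0,-2],[1,0,0,0,-2],[1,0,0,0,0]]
  ]
}}

```text
clock: 18.13
position: [591.7, 118.8, 262.4]
ee_rot: [-0.023, 1.0, -0.002, 0.002]
contact_force: [5.7, -1.8, 5.0]
gripper_width: 7.9
grasp_force: 84.7
```

```bash
python3 st.py
```

```text
clk 18.1333 pos [591.7 118.8 262.4] yaw 92.68 F [ 5.7 -1.8  5. ] M [-0.63  -1.255  1.687] j6 -1.994 w 7.9 84.73921626806259
```

Call:
{"api": "drive_tool", "payload": {
  "plan": [
    [[1,0,0,0,2],[1,0,0,0,0]]
  ]
}}

```text
clock: 18.3
position: [591.7, 118.8, 262.4]
ee_rot: [-0.041, 0.999, -0.002, 0.002]
contact_force: [4.9, -2.0, 5.0]
gripper_width: 8.0
grasp_force: 66.9
```

```bash
python3 st.py
```

```text
clk 18.3 pos [591.7 118.8 262.4] yaw 94.69 F [ 4.9 -2.   5. ] M [-0.575 -1.351  1.143] j6 -1.959 w 8.0 66.93826921284199
```

Call:
{"api": "drive_tool", "payload": {
  "plan": [
    [[1,0,0,0,1],[1,0,0,0,0]]
  ]
}}

```text
clock: 18.47
position: [591.7, 118.8, 262.4]
ee_rot: [-0.049, 0.999, -0.001, 0.002]
contact_force: [5.1, -3.0, 4.5]
gripper_width: 8.1
grasp_force: 61.3
```

```bash
python3 st.py
```

```text
clk 18.4667 pos [591.7 118.8 262.4] yaw 95.58 F [ 5.1 -3.   4.5] M [-0.543 -1.293  0.815] j6 -1.943 w 8.1 61.28413036465645
```

Call:
{"api": "drive_tool", "payload": {
  "plan": [
    [[1,0,0,0,1],[1,0,0,0,0]]
  ]
}}

```text
clock: 18.63
position: [591.7, 118.8, 262.4]
ee_rot: [-0.056, 0.998, -0.001, 0.001]
contact_force: [5.3, -2.2, 5.8]
gripper_width: 7.6
grasp_force: 59.6
```

```bash
python3 st.py;  python3 - <<'E'
from h import *
s=get_image('side')[1];q=get_image('side')[0]
np.savez('pics/seat.npz',q=q,s=s)
cv2.imwrite('pics/seat.png',np.hstack([cv2.resize(a[130:250,205:300,::-1],None,fx=4,fy=4,interpolation=cv2.INTER_CUBIC) for a in(np.load('pics/side0.npz')['p'],q)]))
E
```

```text
clk 18.6333 pos [591.7 118.8 262.4] yaw 96.46 F [ 5.3 -2.2  5.8] M [-0.473 -1.266  0.294] j6 -1.927 w 7.6 59.58325915038586
```

View pics/seat.png

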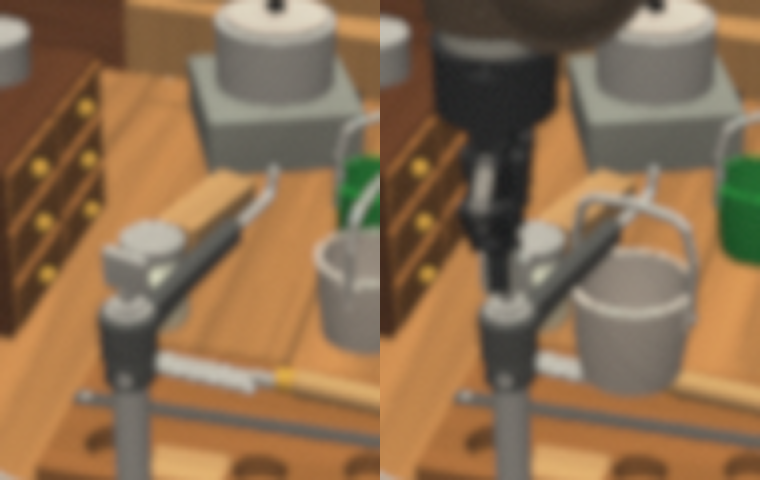

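The picture compares start (left) and now (right). The boom is unmoved, with the tip at (273,172) in both, and the kettle is hanging. The stop is firm and elastic: torque crosses zero at yaw 97.0. I'll back off to yaw 187.1.

Call:
{"api": "drive_tool", "payload": {
  "plan": [
    [[1,0,0,0,2],[1,0,0,0,4],[1,0,0,0,4],[1,0,0,0,4],[1,0,0,0,4],[1,0,0,0,4],[1,0,0,0,4],[1,0,0,0,4],[1,0,0,0,4],[1,0,0,0,4],[1,0,0,0,4],[1,0,0,0,4],[1,0,0,0,4],[1,0,0,0,4],[1,0,0,0,4],[1,0,0,0,4],[1,0,0,0,4],[1,0,0,0,4],[1,0,0,0,4],[1,0,0,0,0]]
  ]
}}

```text
clock: 20.4
position: [590.2, 120.4, 262.4]
ee_rot: [-0.646, 0.763, 0.0, 0.0]
contact_force: [-1.2, 4.5, 8.7]
gripper_width: 8.2
grasp_force: 59.8
```

```bash
python3 st.py
```

```text
clk 20.4 pos [590.2 120.4 262.4] yaw 170.54 F [-1.2  4.5  8.7] M [1.05  0.172 0.034] j6 -0.635 w 8.2 59.845216646790504
```

Need +16.6 more.

Call:
{"api": "drive_tool", "payload": {
  "plan": [
    [[1,-0.3,0.4,0,4],[1,0,0,0,4],[1,0,0,0,4],[1,0,0,0,3],[1,0,0,0,1.6],[1,0,0,0,0],[1,0,0,0,0],[1,0,0,0,0],[1,0,0,0,0]]
  ]
}}

```text
clock: 21.15
position: [589.6, 120.5, 262.3]
ee_rot: [0.749, -0.663, 0.0, 0.0]
contact_force: [-1.3, 3.1, 8.3]
gripper_width: 7.9
grasp_force: 59.9
```

```bash
python3 st.py;  python3 - <<'E'
from h import *
q,s=get_image('side');z=np.load('pics/seat.npz')['q']
# kettle/hook region unchanged?
print('mean abs diff kettle region',np.abs(q[165:240,245:300].astype(int)-z[165:240,245:300]).mean())
E
```

```text
clk 21.15 pos [589.6 120.5 262.3] yaw 187.01 F [-1.3  3.1  8.3] M [0.786 0.359 0.077] j6 -0.348 w 7.9 59.88452084362507
mean abs diff kettle region 6.131151515151515
```

```bash
python3 - <<'E'
from h import *
q,s=get_image('side');z=np.load('pics/seat.npz')['q']
print([np.abs(q[a:b,c:d].astype(int)-z[a:b,c:d]).mean().round(2) for a,b,c,d in((165,240,245,300),(300,400,50,300))])
print(job_done())
E
```

```text
[np.float64(6.13), np.float64(0.84)]
the job is handed in; nothing more can be done
None
```

I handed the job in with the kettle on the hook and the thumbscrew seated, backed off 90° and still gripped. However, my last check showed the kettle area of the side picture had changed since seating (6.1 against 0.8 for bare bench), which could be the arm or its shadow or a shifted kettle, and I submitted without looking into it.

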